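Zero, count and store on the colony counter

TASK

Count one plate on the colony counter by tapping lightly with the fingertips, in this order: press the long bar key to zero it, then tap the lid of the petri dish that stands on the counter's metal plate so that the plate gives and registers, then press the round key to store the count. Let each one spring back up before the next, and leave it up at the end. Pick nothing up, keep the dish between its pins, do not press the square key, and leave everything else on the bench where it is.

Things in the scene. Friction and masses are not known exactly. Their poses are not given: they have to be found in the camera images.
- bar_switch: hand switch with a long narrow grey bar key (62x22 mm) on top: the counter's zero switch. Housing 84x84x48 mm, white, fixed to the bench, somewhere on the free front part of the bench; origin at the centre of its underside, z up.
- bar_top (a point): centre of the top face of the long bar key, 60 mm above the bench when up; the bar's length is along the point's y
- bar_key (a joint): travel of the long bar key in m, 0 up, grows as it is pressed. The key is sprung: 7 mm of travel straight down, about 2.9 N at the 2.5 mm where it registers and 7 N fully down; it springs back when released.
- round_switch: hand switch with a round grey key (36 mm across) on top: the counter's store switch. Housing 84x84x48 mm, white, fixed to the bench, somewhere on the free front part of the bench; origin at the centre of its underside, z up.
- round_top (a point): centre of the top face of the round key, 60 mm above the bench when up
- round_key (a joint): travel of the round key in m, 0 up, grows as it is pressed. The key is sprung: 7 mm of travel straight down, about 2.9 N at the 2.5 mm where it registers and 7 N fully down; it springs back when released.
- square_switch: hand switch with a square grey key (34x34 mm) on top; not to be pressed. Housing 84x84x48 mm, white, fixed to the bench, somewhere on the free front part of the bench; origin at the centre of its underside, z up.
- square_key (a joint): travel of the square key in m, 0 up, grows as it is pressed. The key is sprung: 7 mm of travel straight down, about 2.9 N at the 2.5 mm where it registers and 7 N fully down; it springs back when released.
- counter: colony counter: the same white housing with a round bare-metal counting plate (79 mm across, 56 mm above the bench when up) on which a covered petri dish stands between four short pins (5 mm high). Housing 84x84x48 mm, white, fixed to the bench, somewhere on the free front part of the bench; origin at the centre of its underside, z up.
- plate (a joint): travel of the counting plate in m, 0 up, grows as it is pressed. Sprung: 7 mm of travel straight down, about 3.4 N at the 2.5 mm where it registers and 7.5 N fully down; it springs back when released.
- dish: petri dish with its lid on, 61 mm across, 15 mm high, loose (30 g), standing on the counting plate between the pins with 2.5 mm play; origin at the centre of its underside
- lid_top (a point): centre of the top of the lid of the dish on the counting plate, 71 mm above the bench at rest
- spare_dish: another such dish, 61 mm across and 15 mm high, loose, lying on the bench itself; not part of the job; origin at the centre of its underside
- marker: marker pen 14x130x14 mm lying on the bench near the front edge, loose; origin under its middle
- small_beaker: small glass beaker, 52 mm across, 61 mm high, loose, to the right; origin at the centre of its underside
- lying_tube: sample tube with a screw cap lying on the bench, 81x25x21 mm, loose, to the right; origin under its middle
- tape: roll of tape lying flat, 103x101x25 mm, loose, far left; origin at the centre of its underside
Not all that is in view belongs to the job. Leave any black or green look-alike of the dish alone.

How it is judged (in metres and radians):
On the way, in this order (a step that is already met when the one before it is completed fails the run):
1. the long bar key is pressed with the fingers (2.5 mm or more) (value of joint bar_key above 0.0025 m and contact force between the fingers and bar_switch above 0.5 N and value of joint each of plate, round_key below 0.001 m), for 0.05 s.
2. with the bar up again, the lid of the dish is tapped with the fingers and the counting plate gives 2.5 mm or more (value of joint plate above 0.0025 m and contact force between the fingers and dish above 0.5 N and value of joint each of bar_key, round_key below 0.001 m), for 0.05 s.
3. with the plate up again, the round key is pressed with the fingers (2.5 mm or more) (value of joint round_key above 0.0025 m and contact force between the fingers and round_switch above 0.5 N and value of joint each of bar_key, plate below 0.001 m), for 0.05 s.
At the end, for the whole second after the job is handed in: the three keys and the counting plate are up (within 1 mm), and the dish rests flat and still on the plate, within 8 mm of its centre (value of joint each of bar_key, round_key, square_key, plate below 0.001 m and horizontal distance between dish and counter below 0.008 m and z of dish in the frame of counter between 0.053 and 0.059 m and angle between dish's own z axis and vertical below 0.1 rad and linear speed of dish below 0.02 m/s); the robot touches nothing.
It fails at once if the square key is pressed (1.5 mm or more) (value of joint square_key above 0.0015 m).
It fails at once if a key or the dish is pressed hard (over 20 N) instead of lightly (contact force between any of the arm, the fingers and bar_switch above 20 N or contact force between any of the arm, the fingers and round_switch above 20 N or contact force between any of the arm, the fingers and square_switch above 20 N or contact force between any of the arm, the fingers and counter above 20 N or contact force between any of the arm, the fingers and dish above 20 N).
It fails at once if the dish is lifted off the counting plate, pushed out of its pins or tipped (z of dish in the frame of counter above 0.06 m or horizontal distance between dish and counter above 0.01 m or angle between dish's own z axis and vertical above 0.2 rad).
It fails at once if the spare dish, marker, beaker, lying tube or tape roll is moved more than 15 mm (distance of any of spare_dish, marker, small_beaker, lying_tube, tape from where it was at the start of the episode above 0.015 m).
It also fails if it takes over 59 s, if anything falls off the work surface, if the arm or the gripper's body presses on something with over 40 N, if the wrist force passes 120 N, or if a joint passes its speed limit or range.

ROBOT

A 7-joint arm with a two-finger parallel gripper is mounted at the origin on a cart in front of the work surface, level with it; the furniture and walls round the work are solid. World frame = base frame: x ahead of the robot, y to its left, z up, the work surface at z = 0. Lengths are in m, angles in degrees, forces in N, time in s.
With the tool pointing down it reaches from about 0.425 to 0.875 m from the base axis. Payload 4.7 kg.
Tool frame: the origin (TCP) lies on the centre line of the jaws, within the pads' length; the fingertips stand 25 mm ahead of it and the grasp point (between the pads) lies 6 mm ahead of it; z points along the fingers, y is the direction in which the jaws open and shut (so a half turn about z gives the same grasp; the last joint's range is limited). The gripper opens to 87 mm and grips with 3 to 60 N. Pads are 19 mm wide; open, the fingers measure 117 mm over their backs; the gripper's body (75 mm by 190 mm) begins 51 mm behind the grasp point.
Start: joints at [72.027, 18.392, -4.016, 83.108, 1.295, 78.541, -3.26], TCP at [0.209, -0.615, 0.248] pointing down, gripper open.
Joint ranges: [-163.93, 163.93], [-17.29, 119.83], [-79.2, 71.16], [3.27, 140.29], [-89.18, 269.18], [5.43, 117.66], [-154.24, 154.24]. Speed limits (degrees/s): [147.25, 147.25, 180, 180, 180, 180, 180].

INTERFACE

Orientations are given as [roll, pitch, yaw] about the fixed x, y, z axes, in that order (R = Rz(yaw) Ry(pitch) Rx(roll)).
In Python, from cell import env gives the robot as it stands.
- The arm moves only by the shell command python3 -m creep 'ROWS' [OPENING] [FORCE]. ROWS is JSON, a list of rows, each an object of numbers: "tx", "ty", "tz": the shift along the tool's x, y, z in m; "rx", "ry", "rz": the turn, a rotation vector about the tool's x, y, z in degrees. In form: [{"tx": .., "ty": .., "tz": .., "rx": .., "ry": .., "rz": ..}, ...]. A call has 1 to 20 rows; each row shifts and turns the commanded pose from where the row before left it, along the tool's axes as they then stand; what a row does not reach is not made up. A row lasts 1/8 s, in which the tool goes at most 62.5 mm and 10.7 degrees, less where a joint would pass 70% of its speed; a pose out of reach is approached as far as the arm can. A call is refused whole if a number of a shift passes 0.0625 or a number of a turn 10.7, either way. A call with a gripper value outside its range is refused whole. OPENING is the finger opening in m, from 0 to 0.087, set as the call begins (- or left out, the last holds). The fingers move at their own pace and stop on an object; FORCE is the grip in N (left out, the last holds). Time passes only in rows, so rows that do not move let the fingers close. It gives the time, the measured TCP pose, the force and the opening at its end, in the units of the state.
- env.get_obs(): the state, without advancing time (a new reading comes with each control period).
- env.read_camera(name): name is "side" or "top"; returns a dict with "pixels" (400x640x3 uint8, red, green, blue), "intrinsics" (3x3 intrinsics, pixels), "D" ([k1, k2, p1, p2, k3] as OpenCV has them; the pictures are not rectified), "R" (3x3) and "t" (3): a world point X has camera coordinates R X + t. Camera axes: x right, y down, z forward; pixel columns grow to the right and rows downward; lengths in m; the calibration is good to about 2 mm. A picture is of the moment at which its call begins. There is no depth.
- env.sign_off(): hands the job in, once; it reports no verdict.
The state is a dict: "time_s": time; "qpos": joint angles; "joint_velocities": joint speeds; "effort": joint torques, N m; "tool_pos": TCP position; "tool_rot": TCP orientation; "force": force on the tool from outside, world axes, zero at the start; "wrist_torque": the same for the moment, N m; "grip_width": finger opening in m.
Only numpy, scipy, OpenCV 4.12 (cv2) and the standard library are available. Lean on these libraries where they do the work, as an engineer would, in place of code of your own. Each camera call takes 0.05 s, during which the arm holds its last target.

## Working session

There is one attempt and no reset: what is moved stays moved. The work goes in short steps, Python scripts to look and compute and a shell command to move; the robot and the scene stay as the last step left them, time stands still between calls to the robot, and variables do not carry over. Pictures are saved under pics/ and viewed, and the job is handed in when it is done.

```bash
mkdir -p pics; ls; python3 - <<'E'
from cell import env
import cv2,numpy as np
np.set_printoptions(precision=4,suppress=True)
o=env.get_obs()
for k,v in o.items(): print(k,v)
for n in("top","side"):
    c=env.read_camera(n)
    cv2.imwrite(f"pics/{n}0.png",c["pixels"][:,:,::-1])
    print(n,c["intrinsics"],c["D"],c["R"],c["t"])
E
```

```text
pics
time_s 0.0
qpos [72.0265 18.4382 -4.0145 83.1752  1.2948 78.5407 -3.2603]
joint_velocities [ 0.1243 -0.0816 -0.0219  0.0478 -0.006  -0.0089 -0.0906]
effort [  0.0001 -49.1289  -0.404  -31.2524  -0.064    0.0439   0.0002]
tool_pos [ 0.2091 -0.6149  0.2465]
tool_rot [-179.8911    0.006    18.7819]
force [-0.8526  0.4065 -0.354 ]
wrist_torque [ 0.0222 -0.0266 -0.0201]
grip_width 0.08695979774373715
top [[400.1026   0.     321.3258]
 [  0.     400.1026 199.8589]
 [  0.       0.       1.    ]] [-0.0556  0.      0.      0.      0.    ] [[-0.0141 -0.9999  0.0056]
 [-0.989   0.0131 -0.1476]
 [ 0.1475 -0.0076 -0.989 ]] [0.0738 0.531  1.2773]
side [[510.7561   0.     321.6116]
 [  0.     510.7561 202.7108]
 [  0.       0.       1.    ]] [0.0124 0.     0.     0.     0.    ] [[ 0.1322 -0.991  -0.0183]
 [-0.6719 -0.076  -0.7367]
 [ 0.7287  0.1098 -0.6759]] [0.0019 0.4483 1.7984]
```

View pics/top0.png

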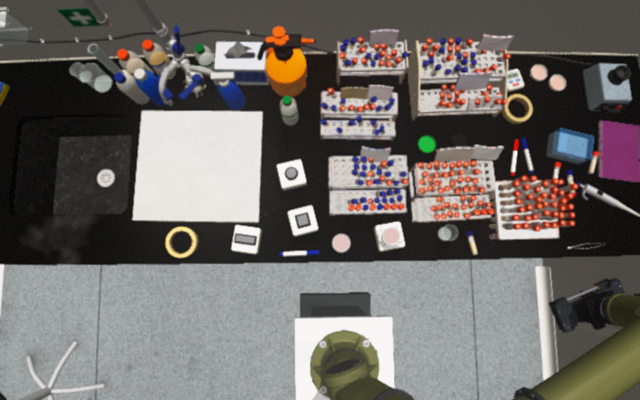

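View pics/side0.png

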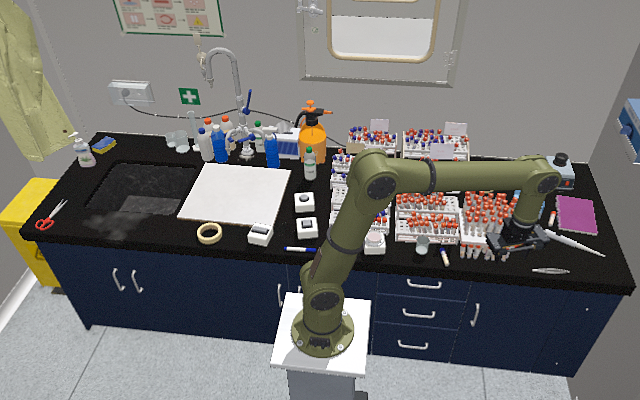

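The top view shows the bar switch near (245,239), the round switch near (291,174), the square switch near (302,220), the counter with its dish near (389,237), the spare dish near (341,243) and the marker near (300,253). Next I'll enlarge the crops and measure.

```bash
cat > h.py <<'E'
from cell import env
import cv2,numpy as np
np.set_printoptions(precision=4,suppress=True)
def ray(c,uv,z):
    p=cv2.undistortPoints(np.array([[uv]],float),c["intrinsics"],np.array(c["D"]))[0,0]
    R=np.array(c["R"]);t=np.array(c["t"])
    d=R.T@np.array([p[0],p[1],1]);C=-R.T@t
    return C+d*(z-C[2])/d[2]
def proj(c,X):
    return cv2.projectPoints(np.array([X],float),cv2.Rodrigues(np.array(c["R"]))[0],np.array(c["t"]),c["intrinsics"],np.array(c["D"]))[0][0,0]
E
python3 - <<'E'
from h import *
c=env.read_camera("top");s=env.read_camera("side")
for n,uv,z in[("bar",(245,239),.06),("round",(291,174),.06),("sq",(302,220),.06),("lid",(389,237),.071),("spare",(341,243),.015)]:
    X=ray(c,uv,z);print(n,X,proj(s,X))
a=c["pixels"][150:262,220:420,::-1]
cv2.imwrite("pics/cropt.png",cv2.resize(a,None,fx=4,fy=4,interpolation=cv2.INTER_CUBIC))
a=s["pixels"][180:265,235:405,::-1]
cv2.imwrite("pics/crops.png",cv2.resize(a,None,fx=4,fy=4,interpolation=cv2.INTER_CUBIC))
E
```

```text
bar [0.4056 0.3124 0.06  ] [259.1737 229.0946]
round [0.6157 0.1647 0.06  ] [303.0219 197.6467]
sq [0.4643 0.1298 0.06  ] [305.5456 222.6358]
lid [ 0.4051 -0.1464  0.071 ] [371.7673 236.6743]
spare [0.3907 0.0035 0.015 ] [333.9002 245.7002]
```

View pics/cropt.png

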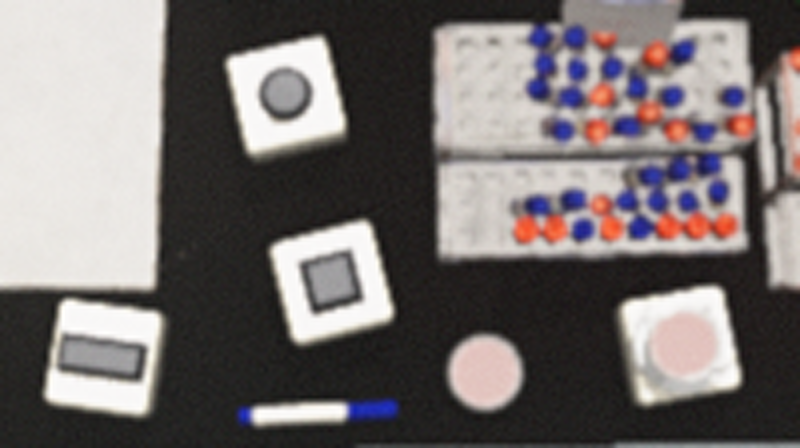

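View pics/crops.png

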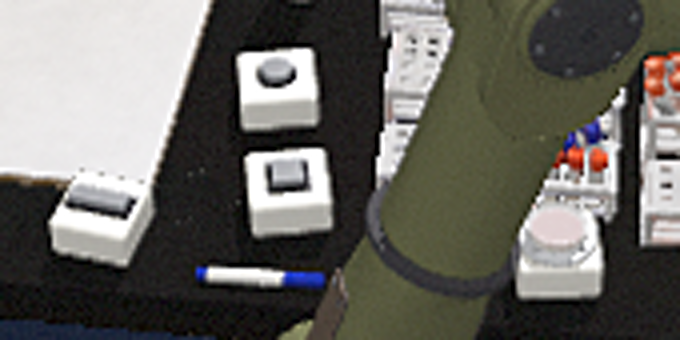

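The enlarged top view puts the bar at (245.5,239), round at (291.5,173.5), square at (302.5,220) and the pink lid at (391,236). I'll refine these with masks and check them against the side view.

```bash
python3 - <<'E'
from h import *
P={}
def blob(c,x0,y0,x1,y1,kind):
    a=c["pixels"][y0:y1,x0:x1]; hsv=cv2.cvtColor(a,cv2.COLOR_RGB2HSV).astype(int)
    if kind=="grey": m=(hsv[...,1]<60)&(hsv[...,2]>70)&(hsv[...,2]<185)
    else: m=(hsv[...,1]>22)&(hsv[...,2]>150)&((hsv[...,0]<15)|(hsv[...,0]>165))
    m=m.astype(np.uint8)
    n,l,st,ce=cv2.connectedComponentsWithStats(m,connectivity=4)
    i=1+np.argmax(st[1:,4]); cs,_=cv2.findContours((l==i).astype(np.uint8),0,2)
    cnt=max(cs,key=cv2.contourArea); r=cv2.minAreaRect(cnt)
    return ce[i]+[x0,y0],st[i],r
c=env.read_camera("top");s=env.read_camera("side")
for n,b,z,k in[("bar",(230,226,262,252),.06,"grey"),("round",(282,164,301,183),.06,"grey"),("sq",(293,210,313,230),.06,"grey"),("lid",(378,224,405,250),.071,"pink"),("spare",(330,232,354,254),.015,"pink")]:
    uv,st,r=blob(c,*b,k);X=ray(c,uv,z);print(n,uv,st[:5],r,X,proj(s,X))
    if n=="bar":
        B=cv2.boxPoints(r)+[230,226]; print([ray(c,p,z)[:2] for p in B])
for n,b,z,k in[("bar",(248,222,272,242),.06,"grey"),("round",(296,190,312,205),.06,"grey"),("sq",(299,217,314,230),.06,"grey"),("lid",(362,228,386,246),.071,"pink")]:
    uv,st,r=blob(s,*b,k);print("side",n,uv,st[:5],ray(s,uv,z))
E
```

```text
bar [244.9633 239.0734] [  4   7  23  13 218] ((14.99000072479248, 13.069999694824219), (22.344575881958008, 9.758074760437012), 8.130102157592773) [0.4054 0.3125 0.06  ] [259.1336 229.1327]
[array([0.3955, 0.35  ]), array([0.4263, 0.346 ]), array([0.4153, 0.2749]), array([0.3846, 0.2791])]
round [290.9371 173.1678] [  3   3  13  14 143] ((9.0, 9.5), (13.0, 12.0), 90.0) [0.6184 0.1649 0.06  ] [303.0782 197.219 ]
sq [302.3667 219.5444] [  2   2  16  16 180] ((9.382355690002441, 10.029411315917969), (13.824529647827148, 13.824529647827148), 75.96376037597656) [0.4657 0.1286 0.06  ] [305.8842 222.4125]
lid [390.4877 235.5369] [  5   4  16  16 203] ((12.5, 11.5), (15.0, 15.0), 90.0) [ 0.4097 -0.1513  0.071 ] [373.076 235.951]
spare [340.3363 242.6682] [  2   3  18  17 223] ((10.400003433227539, 10.299999237060547), (16.099689483642578, 16.54690170288086), 63.43495178222656) [0.3918 0.0056 0.015 ] [333.401  245.4518]
side bar [260.8523 238.4773] [ 1  8 23 12 88] [0.3547 0.294  0.06  ]
side round [303.     198.3889] [ 3  7 10  4 18] [0.6109 0.164  0.06  ]
side sq [305.8182 225.2727] [ 4  8  8  2 11] [0.4492 0.1262 0.06  ]
side lid [371.5 241. ] [ 9 13  2  1  2] [ 0.3815 -0.1468  0.071 ]
```

```bash
python3 -m creep '[{"tx":0.037,"ty":-0.027},{"tx":0.037,"ty":-0.027},{"tx":0.037,"ty":-0.027},{"tx":0.037,"ty":-0.027},{"tx":0.037,"ty":-0.027},{"tx":0.037,"ty":-0.027},{"tx":0.037,"ty":-0.027},{"tx":0.037,"ty":-0.027},{"tx":0.037,"ty":-0.027},{"tx":0.037,"ty":-0.027},{"tx":0.037,"ty":-0.027}]' 0 10; cat >> h.py <<'E'
from scipy.spatial.transform import Rotation as Ro
def to(x,y,z=None):
    o=env.get_obs();p=np.array(o["tool_pos"])
    Rm=Ro.from_euler("xyz",o["tool_rot"],degrees=True).as_matrix()
    print(o["time_s"],p,np.array(o["tool_rot"]),"F",np.array(o["force"]),"q",np.array(o["qpos"]).round(1),"w",round(o["grip_width"],4))
    d=np.array([x,y,p[2] if z is None else z])-p
    print("delta tool",Rm.T@d)
E
python3 -c "
from h import *
to(.5,.2); to(.405,.312)"
```

```text
0.3 [ 0.2092 -0.6153  0.2472] [-179.9666    0.0039   18.7819] F [-0.0383 -0.62   -0.2353] q [72.  18.4 -4.  83.1  1.3 78.5 -3.3] w 0.0872
delta tool [ 0.5378 -0.6782  0.0004]
0.3 [ 0.2092 -0.6153  0.2472] [-179.9666    0.0039   18.7819] F [-0.0383 -0.62   -0.2353] q [72.  18.4 -4.  83.1  1.3 78.5 -3.3] w 0.0872
delta tool [ 0.4839 -0.8148  0.0004]$[0]: bad value
```

The call was refused, so a row probably needs all six keys.

```bash
python3 -m creep '[{"tx":0.037,"ty":-0.027,"tz":0,"rx":0,"ry":0,"rz":0},{"tx":0.037,"ty":-0.027,"tz":0,"rx":0,"ry":0,"rz":0},{"tx":0.037,"ty":-0.027,"tz":0,"rx":0,"ry":0,"rz":0},{"tx":0.037,"ty":-0.027,"tz":0,"rx":0,"ry":0,"rz":0},{"tx":0.037,"ty":-0.027,"tz":0,"rx":0,"ry":0,"rz":0},{"tx":0.037,"ty":-0.027,"tz":0,"rx":0,"ry":0,"rz":0},{"tx":0.037,"ty":-0.027,"tz":0,"rx":0,"ry":0,"rz":0},{"tx":0.037,"ty":-0.027,"tz":0,"rx":0,"ry":0,"rz":0},{"tx":0.037,"ty":-0.027,"tz":0,"rx":0,"ry":0,"rz":0},{"tx":0.037,"ty":-0.027,"tz":0,"rx":0,"ry":0,"rz":0},{"tx":0.037,"ty":-0.027,"tz":0,"rx":0,"ry":0,"rz":0}]' 0 10
python3 -c "
from h import *
to(.5,.2); to(.405,.312)"
```

```text
time_s: 1.68
tool_pos: [0.4996, -0.202, 0.2477]
tool_rot: [180.0, -0.0, 18.8]
force: [1.7, -0.6, -0.9]
grip_width: 0.0005
1.675 [ 0.4996 -0.202   0.2477] [179.9628  -0.0101  18.7717] F [ 1.7105 -0.6121 -0.8672] q [ 42.9   6.2 -25.4  98.2   2.8  76.1 -54.2] w 0.0005
delta tool [ 0.1297 -0.3805 -0.0002]
1.675 [ 0.4996 -0.202   0.2477] [179.9628  -0.0101  18.7717] F [ 1.7105 -0.6121 -0.8672] q [ 42.9   6.2 -25.4  98.2   2.8  76.1 -54.2] w 0.0005
delta tool [ 0.0758 -0.5171 -0.0003]
```

```bash
python3 -m creep '[{"tx":0.0144,"ty":-0.0423,"tz":0,"rx":0,"ry":0,"rz":0},{"tx":0.0144,"ty":-0.0423,"tz":0,"rx":0,"ry":0,"rz":0},{"tx":0.0144,"ty":-0.0423,"tz":0,"rx":0,"ry":0,"rz":0},{"tx":0.0144,"ty":-0.0423,"tz":0,"rx":0,"ry":0,"rz":0},{"tx":0.0144,"ty":-0.0423,"tz":0,"rx":0,"ry":0,"rz":0},{"tx":0.0144,"ty":-0.0423,"tz":0,"rx":0,"ry":0,"rz":0},{"tx":0.0144,"ty":-0.0423,"tz":0,"rx":0,"ry":0,"rz":0},{"tx":0.0144,"ty":-0.0423,"tz":0,"rx":0,"ry":0,"rz":0},{"tx":0.0144,"ty":-0.0423,"tz":0,"rx":0,"ry":0,"rz":0}]'
python3 -c "
from h import *
to(.405,.312,.135)"
```

```text
time_s: 2.8
tool_pos: [0.499, 0.2002, 0.2477]
tool_rot: [180.0, -0.0, 18.8]
force: [0.8, 0.9, -0.2]
grip_width: -0.0001
2.8 [0.499  0.2002 0.2477] [179.9643  -0.0323  18.7567] F [ 0.8037  0.8834 -0.2005] q [  17.6    8.2  -45.9   97.8    6.1   76.5 -100.7] w -0.0001
delta tool [-0.0531 -0.1362  0.1126]
```

```bash
python3 -m creep '[{"tx":-0.0133,"ty":-0.034,"tz":0,"rx":0,"ry":0,"rz":0},{"tx":-0.0133,"ty":-0.034,"tz":0,"rx":0,"ry":0,"rz":0},{"tx":-0.0133,"ty":-0.034,"tz":0,"rx":0,"ry":0,"rz":0},{"tx":-0.0133,"ty":-0.034,"tz":0,"rx":0,"ry":0,"rz":0},{"tx":0,"ty":0,"tz":0.028,"rx":0,"ry":0,"rz":0},{"tx":0,"ty":0,"tz":0.028,"rx":0,"ry":0,"rz":0},{"tx":0,"ty":0,"tz":0.028,"rx":0,"ry":0,"rz":0},{"tx":0,"ty":0,"tz":0.028,"rx":0,"ry":0,"rz":0},{"tx":0,"ty":0,"tz":0,"rx":0,"ry":0,"rz":0},{"tx":0,"ty":0,"tz":0,"rx":0,"ry":0,"rz":0}]'
python3 - <<'E'
from h import *
to(.4054,.3125,.085)
for n in("top","side"):
    c=env.read_camera(n);o=env.get_obs()
    p=np.array(o["tool_pos"])-[0,0,.025];u=proj(c,p);b=proj(c,[.4054,.3125,.06]);print(n,u,b)
    x,y=int(b[0]),int(b[1]);x0,y0=max(x-60,0),y-55
    a=c["pixels"][y0:y0+100,x0:x0+130,::-1]
    a=cv2.resize(a,None,fx=6,fy=6,interpolation=cv2.INTER_CUBIC)
    for q,col in((u,(0,0,255)),(b,(0,255,0))): cv2.circle(a,(int((q[0]-x0+.5)*6),int((q[1]-y0+.5)*6)),4,col,-1)
    cv2.imwrite(f"pics/b1{n}.png",a)
E
```

```text
time_s: 4.05
tool_pos: [0.4054, 0.3111, 0.1365]
tool_rot: [-180.0, -0.1, 18.8]
force: [1.1, 0.5, -0.0]
grip_width: 0.0005
4.05 [0.4054 0.3111 0.1365] [-179.9798   -0.0714   18.7873] F [ 1.065   0.4857 -0.0017] q [   7.    11.7  -51.6  109.1   10.3   63.8 -119.8] w 0.0005
delta tool [ 0.0004 -0.0013  0.0515]
top [242.2862 238.1318] [244.9731 239.0764]
side [258.1659 220.0298] [259.1406 229.1351]
```

View pics/b1side.png

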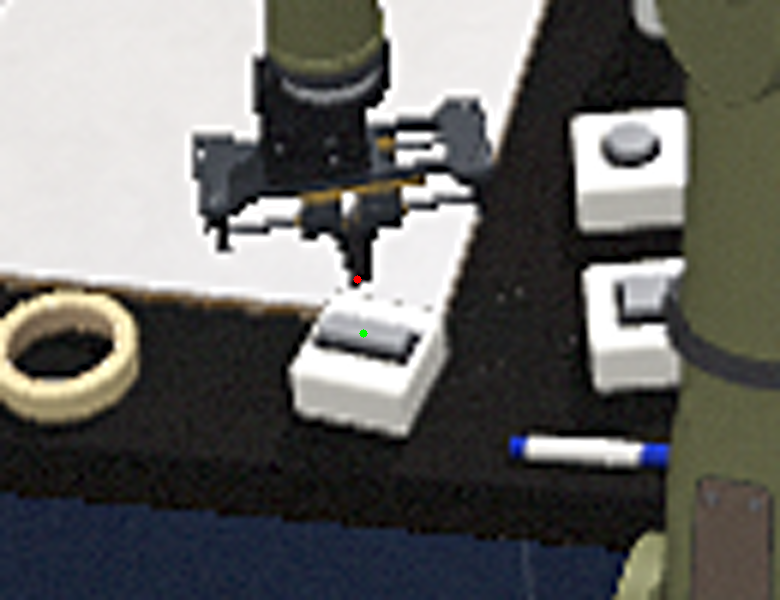

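View pics/b1top.png

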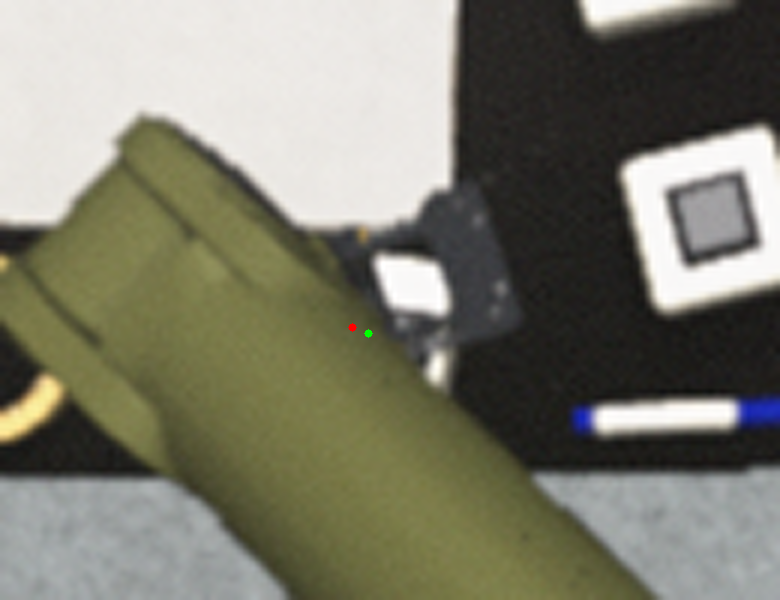

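The fingertip is right above the bar, so I'm going down in steps.

```bash
python3 -m creep '[{"tx":0,"ty":0,"tz":0.02,"rx":0,"ry":0,"rz":0},{"tx":0,"ty":0,"tz":0.02,"rx":0,"ry":0,"rz":0},{"tx":0,"ty":0,"tz":0.005,"rx":0,"ry":0,"rz":0},{"tx":0,"ty":0,"tz":0.004,"rx":0,"ry":0,"rz":0},{"tx":0,"ty":0,"tz":0,"rx":0,"ry":0,"rz":0}]'
python3 -m creep '[{"tx":0,"ty":0,"tz":0.003,"rx":0,"ry":0,"rz":0},{"tx":0,"ty":0,"tz":0.001,"rx":0,"ry":0,"rz":0},{"tx":0,"ty":0,"tz":0,"rx":0,"ry":0,"rz":0}]'
```

```text
time_s: 4.78
tool_pos: [0.4049, 0.3107, 0.0864]
tool_rot: [-180.0, 0.0, 18.8]
force: [0.1, 0.4, 0.1]
grip_width: 0.0003
time_s: 5.15
tool_pos: [0.4053, 0.311, 0.083]
tool_rot: [-180.0, -0.1, 18.8]
force: [0.5, 0.2, 2.8]
grip_width: 0.0006
```

```bash
python3 -m creep '[{"tx":0,"ty":0,"tz":0.002,"rx":0,"ry":0,"rz":0},{"tx":0,"ty":0,"tz":0.0005,"rx":0,"ry":0,"rz":0},{"tx":0,"ty":0,"tz":0,"rx":0,"ry":0,"rz":0}]'
```

```text
time_s: 5.52
tool_pos: [0.4053, 0.311, 0.0804]
tool_rot: [-180.0, -0.1, 18.8]
force: [0.9, 1.0, 5.2]
grip_width: 0.0004
```

5.2 N at about 4.6 mm down, so the bar has registered. Raising now, then back towards the dish.

```bash
python3 -m creep '[{"tx":0,"ty":0,"tz":-0.01,"rx":0,"ry":0,"rz":0},{"tx":0,"ty":0,"tz":-0.03,"rx":0,"ry":0,"rz":0},{"tx":0,"ty":0,"tz":-0.04,"rx":0,"ry":0,"rz":0},{"tx":0,"ty":0,"tz":-0.04,"rx":0,"ry":0,"rz":0},{"tx":0,"ty":0,"tz":-0.04,"rx":0,"ry":0,"rz":0},{"tx":0.0133,"ty":0.034,"tz":0,"rx":0,"ry":0,"rz":0},{"tx":0.0133,"ty":0.034,"tz":0,"rx":0,"ry":0,"rz":0},{"tx":0.0133,"ty":0.034,"tz":0,"rx":0,"ry":0,"rz":0},{"tx":0.0133,"ty":0.034,"tz":0,"rx":0,"ry":0,"rz":0}]'
python3 -m creep '[{"tx":-0.0144,"ty":0.0423,"tz":0,"rx":0,"ry":0,"rz":0},{"tx":-0.0144,"ty":0.0423,"tz":0,"rx":0,"ry":0,"rz":0},{"tx":-0.0144,"ty":0.0423,"tz":0,"rx":0,"ry":0,"rz":0},{"tx":-0.0144,"ty":0.0423,"tz":0,"rx":0,"ry":0,"rz":0},{"tx":-0.0144,"ty":0.0423,"tz":0,"rx":0,"ry":0,"rz":0},{"tx":-0.0144,"ty":0.0423,"tz":0,"rx":0,"ry":0,"rz":0},{"tx":-0.0144,"ty":0.0423,"tz":0,"rx":0,"ry":0,"rz":0}]'
python3 - <<'E'
from h import *
to(.4085,-.1505,.16)
s=env.read_camera("side")
a=s["pixels"][180:280,330:430,::-1]
a=cv2.resize(a,None,fx=6,fy=6,interpolation=cv2.INTER_CUBIC)
b=proj(s,[.4085,-.1505,.071]);print(b)
cv2.circle(a,(int((b[0]-330+.5)*6),int((b[1]-180+.5)*6)),4,(0,255,0),-1)
cv2.imwrite("pics/l1.png",a)
E
```

```text
time_s: 6.65
tool_pos: [0.499, 0.1975, 0.2398]
tool_rot: [180.0, 0.1, 18.8]
force: [-0.4, 1.1, 0.1]
grip_width: 0.0003
time_s: 7.52
tool_pos: [0.498, -0.1152, 0.2399]
tool_rot: [-180.0, 0.1, 18.8]
force: [1.4, -0.0, -0.2]
grip_width: 0.0003
7.525 [ 0.498  -0.1152  0.2399] [-179.9693    0.0756   18.7758] F [ 1.442  -0.0201 -0.2464] q [ 40.1   3.3 -31.  102.2   1.7  75.1 -62.5] w 0.0003
delta tool [-0.096   0.0047  0.08  ]
[372.8531 236.151 ]
```

View pics/l1.png

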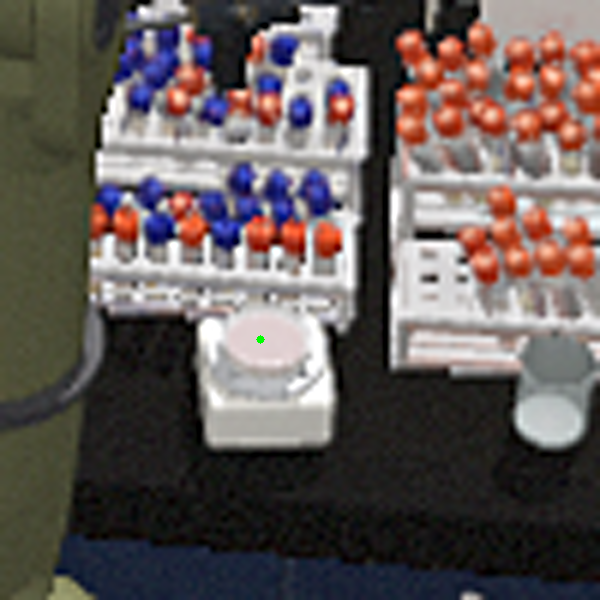

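The lid centre is within about 1 px of the estimate. I'll turn the yaw to about 0 to keep the gripper body clear of the racks, then go above the lid.

```bash
python3 -m creep '[{"tx":0,"ty":0,"tz":0,"rx":0,"ry":0,"rz":9.4},{"tx":0,"ty":0,"tz":0,"rx":0,"ry":0,"rz":9.4},{"tx":-0.03,"ty":0.012,"tz":0,"rx":0,"ry":0,"rz":0},{"tx":-0.03,"ty":0.012,"tz":0,"rx":0,"ry":0,"rz":0},{"tx":-0.031,"ty":0.012,"tz":0,"rx":0,"ry":0,"rz":0},{"tx":0,"ty":0,"tz":0.03,"rx":0,"ry":0,"rz":0},{"tx":0,"ty":0,"tz":0.03,"rx":0,"ry":0,"rz":0},{"tx":0,"ty":0,"tz":0.03,"rx":0,"ry":0,"rz":0},{"tx":0,"ty":0,"tz":0.02,"rx":0,"ry":0,"rz":0},{"tx":0,"ty":0,"tz":0,"rx":0,"ry":0,"rz":0}]'
python3 - <<'E'
from h import *
to(.407,-.1515,.096)
for n in("top","side"):
    s=env.read_camera(n)
    p=np.array(env.get_obs()["tool_pos"])-[0,0,.025];u=proj(s,p)
    b=proj(s,[.407,-.1515,.071]);print(b,u)
    x0,y0=int(b[0])-50,int(b[1])-50
    a=s["pixels"][y0:y0+90,x0:x0+100,::-1]
    a=cv2.resize(a,None,fx=6,fy=6,interpolation=cv2.INTER_CUBIC)
    for q,col in((u,(0,0,255)),(b,(0,255,0))): cv2.circle(a,(int((q[0]-x0+.5)*6),int((q[1]-y0+.5)*6)),4,col,-1)
    cv2.imwrite(f"pics/l2{n}.png",a)
E
```

```text
time_s: 8.82
tool_pos: [0.4061, -0.149, 0.1285]
tool_rot: [-179.9, 0.2, -0.0]
force: [0.3, 0.4, 0.3]
grip_width: 0.0001
8.825 [ 0.4061 -0.149   0.1285] [-179.8819    0.2443   -0.0131] F [0.3    0.3822 0.3364] q [ 44.3  -1.4 -27.1 119.8  -0.8  61.7 -72.4] w 0.0001
delta tool [0.001  0.0026 0.0325]
[390.5781 236.3869] [391.8313 235.7074]
[373.083  236.4436] [373.0824 230.1423]
```

View pics/l2side.png

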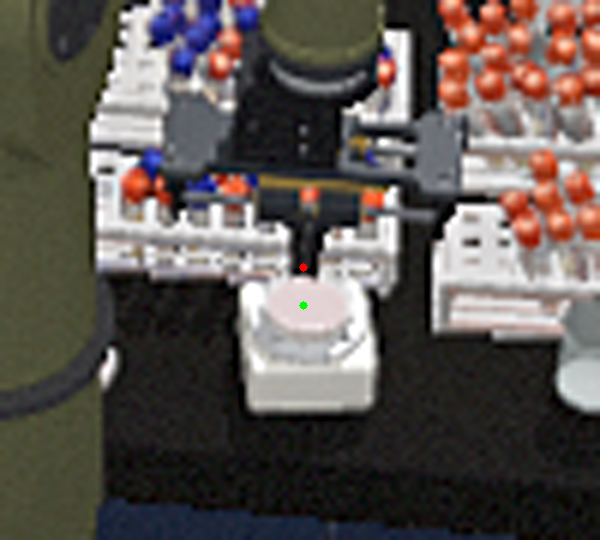

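View pics/l2top.png

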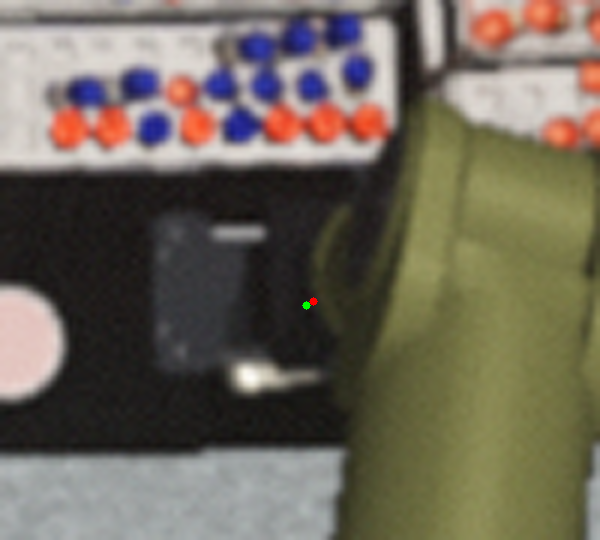

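The fingertip is over the lid and the body is clear of the rack. The lid centre is about 0.7 px right of my mark, so I'll shift 4 mm in -y and go down.

```bash
python3 -m creep '[{"tx":0.001,"ty":0.004,"tz":0.01,"rx":0,"ry":0,"rz":0},{"tx":0,"ty":0,"tz":0.01,"rx":0,"ry":0,"rz":0},{"tx":0,"ty":0,"tz":0.007,"rx":0,"ry":0,"rz":0},{"tx":0,"ty":0,"tz":0.003,"rx":0,"ry":0,"rz":0},{"tx":0,"ty":0,"tz":0,"rx":0,"ry":0,"rz":0}]'
python3 -m creep '[{"tx":0,"ty":0,"tz":0.002,"rx":0,"ry":0,"rz":0},{"tx":0,"ty":0,"tz":0.002,"rx":0,"ry":0,"rz":0},{"tx":0,"ty":0,"tz":0.001,"rx":0,"ry":0,"rz":0},{"tx":0,"ty":0,"tz":0,"rx":0,"ry":0,"rz":0}]'
```

```text
time_s: 9.55
tool_pos: [0.4088, -0.1537, 0.0998]
tool_rot: [-180.0, 0.0, -0.0]
force: [-0.4, 1.0, -0.3]
grip_width: 0.0006
time_s: 10.05
tool_pos: [0.4092, -0.1539, 0.0953]
tool_rot: [180.0, -0.0, -0.0]
force: [0.4, 0.4, 2.2]
grip_width: 0.0006
```

```bash
python3 -m creep '[{"tx":0,"ty":0,"tz":0.0015,"rx":0,"ry":0,"rz":0},{"tx":0,"ty":0,"tz":0.0015,"rx":0,"ry":0,"rz":0},{"tx":0,"ty":0,"tz":0,"rx":0,"ry":0,"rz":0}]'
```

```text
time_s: 10.42
tool_pos: [0.4092, -0.1539, 0.0923]
tool_rot: [180.0, -0.0, -0.0]
force: [-0.4, 0.5, 5.4]
grip_width: 0.0004
```

```bash
python3 -m creep '[{"tx":0,"ty":0,"tz":0.0005,"rx":0,"ry":0,"rz":0},{"tx":0,"ty":0,"tz":0,"rx":0,"ry":0,"rz":0}]'
python3 -m creep '[{"tx":0,"ty":0,"tz":-0.003,"rx":0,"ry":0,"rz":0},{"tx":0,"ty":0,"tz":-0.005,"rx":0,"ry":0,"rz":0},{"tx":0,"ty":0,"tz":-0.02,"rx":0,"ry":0,"rz":0},{"tx":0,"ty":0,"tz":-0.04,"rx":0,"ry":0,"rz":0},{"tx":0,"ty":0,"tz":-0.04,"rx":0,"ry":0,"rz":0},{"tx":0,"ty":0,"tz":-0.04,"rx":0,"ry":0,"rz":0},{"tx":0,"ty":0,"tz":0,"rx":0,"ry":0,"rz":0}]'
python3 - <<'E'
from h import *
to(.617,.165,.24)
s=env.read_camera("side")
x0,y0=323,186
a=s["pixels"][y0:y0+90,x0:x0+100,::-1]
cv2.imwrite(f"pics/l3.png",cv2.resize(a,None,fx=6,fy=6,interpolation=cv2.INTER_CUBIC))
E
```

```text
time_s: 10.68
tool_pos: [0.4091, -0.1539, 0.0918]
tool_rot: [180.0, -0.0, -0.0]
force: [-0.3, 0.9, 4.4]
grip_width: 0.0007
time_s: 11.55
tool_pos: [0.4105, -0.1543, 0.2425]
tool_rot: [179.8, -0.3, -0.0]
force: [0.1, -0.2, 0.0]
grip_width: 0.0006
11.55 [ 0.4105 -0.1543  0.2425] [179.8426  -0.2838  -0.0213] F [ 0.1279 -0.2232  0.0375] q [ 45.3  -7.3 -25.7 111.   -3.2  75.2 -69.5] w 0.0006
delta tool [ 0.2064 -0.3194  0.0026]
```

View pics/l3.png

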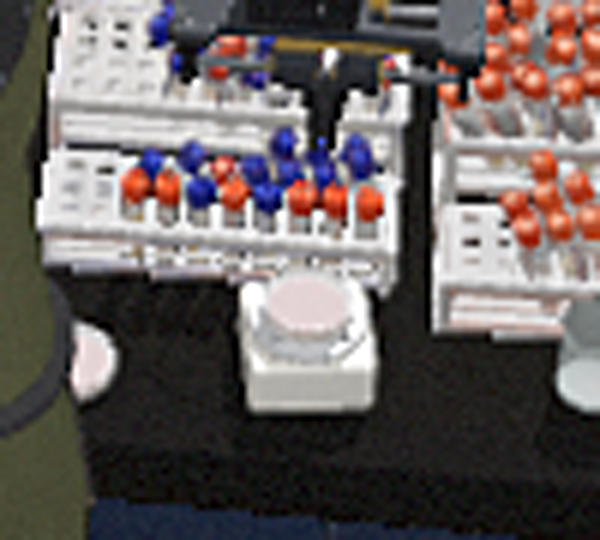

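The dish sits flat between its pins at about (308,305) in the crop, as it did before the tap. Next is the round key. I'll turn the long side of the gripper towards x to stay clear of the rack.

```bash
python3 -m creep '[{"tx":0.0229,"ty":-0.0355,"tz":0,"rx":0,"ry":0,"rz":0},{"tx":0.0229,"ty":-0.0355,"tz":0,"rx":0,"ry":0,"rz":0},{"tx":0.0229,"ty":-0.0355,"tz":0,"rx":0,"ry":0,"rz":0},{"tx":0.0229,"ty":-0.0355,"tz":0,"rx":0,"ry":0,"rz":0},{"tx":0.0229,"ty":-0.0355,"tz":0,"rx":0,"ry":0,"rz":0},{"tx":0.0229,"ty":-0.0355,"tz":0,"rx":0,"ry":0,"rz":0},{"tx":0.0229,"ty":-0.0355,"tz":0,"rx":0,"ry":0,"rz":0},{"tx":0.0229,"ty":-0.0355,"tz":0,"rx":0,"ry":0,"rz":0},{"tx":0.0229,"ty":-0.0355,"tz":0,"rx":0,"ry":0,"rz":0},{"tx":0,"ty":0,"tz":0,"rx":0,"ry":0,"rz":-10},{"tx":0,"ty":0,"tz":0,"rx":0,"ry":0,"rz":-10},{"tx":0,"ty":0,"tz":0,"rx":0,"ry":0,"rz":-10},{"tx":0,"ty":0,"tz":0,"rx":0,"ry":0,"rz":-10},{"tx":0,"ty":0,"tz":0,"rx":0,"ry":0,"rz":-10},{"tx":0,"ty":0,"tz":0,"rx":0,"ry":0,"rz":-10},{"tx":0,"ty":0,"tz":0,"rx":0,"ry":0,"rz":-10},{"tx":0,"ty":0,"tz":0,"rx":0,"ry":0,"rz":-10},{"tx":0,"ty":0,"tz":0,"rx":0,"ry":0,"rz":-10}]'
python3 - <<'E'
from h import *
to(.617,.165,.11)
E
```

```text
time_s: 13.85
tool_pos: [0.6141, 0.1655, 0.2374]
tool_rot: [-179.8, 0.0, 90.4]
force: [-0.3, 0.5, -0.1]
grip_width: 0.0005
13.85 [0.6141 0.1655 0.2374] [-179.8108    0.0332   90.3566] F [-0.2593  0.4587 -0.0907] q [ 26.1  28.1 -59.7  84.4  24.2  81.6 -33.8] w 0.0005
delta tool [-0.0004  0.0033  0.1274]
```

```bash
python3 -m creep '[{"tx":0,"ty":0.003,"tz":0.03,"rx":0,"ry":0,"rz":0},{"tx":0,"ty":0,"tz":0.04,"rx":0,"ry":0,"rz":0},{"tx":0,"ty":0,"tz":0.04,"rx":0,"ry":0,"rz":0},{"tx":0,"ty":0,"tz":0,"rx":0,"ry":0,"rz":0},{"tx":0,"ty":0,"tz":0,"rx":0,"ry":0,"rz":0}]'
python3 - <<'E'
from h import *
to(.617,.165,.085)
for n in("top","side"):
    s=env.read_camera(n)
    p=np.array(env.get_obs()["tool_pos"])-[0,0,.025];u=proj(s,p)
    b=proj(s,[.617,.165,.06]);print(b,u)
    x0,y0=int(b[0])-50,int(b[1])-50
    a=s["pixels"][y0:y0+90,x0:x0+100,::-1]
    a=cv2.resize(a,None,fx=6,fy=6,interpolation=cv2.INTER_CUBIC)
    for q,col in((u,(0,0,255)),(b,(0,255,0))): cv2.circle(a,(int((q[0]-x0+.5)*6),int((q[1]-y0+.5)*6)),4,col,-1)
    cv2.imwrite(f"pics/r2{n}.png",a)
E
```

```text
time_s: 14.48
tool_pos: [0.6183, 0.1661, 0.1302]
tool_rot: [180.0, -0.0, 90.0]
force: [-0.4, 0.0, -0.1]
grip_width: 0.0006
14.475 [0.6183 0.1661 0.1302] [179.9923  -0.039   90.0092] F [-0.4433  0.0485 -0.0559] q [ 24.4  33.1 -56.5  91.1  28.6  71.5 -37.2] w 0.0006
delta tool [-0.0012 -0.0013  0.0452]
[290.8977 173.5998] [289.4678 169.9514]
[302.9958 197.4364] [302.3005 189.0854]
```

View pics/r2side.png

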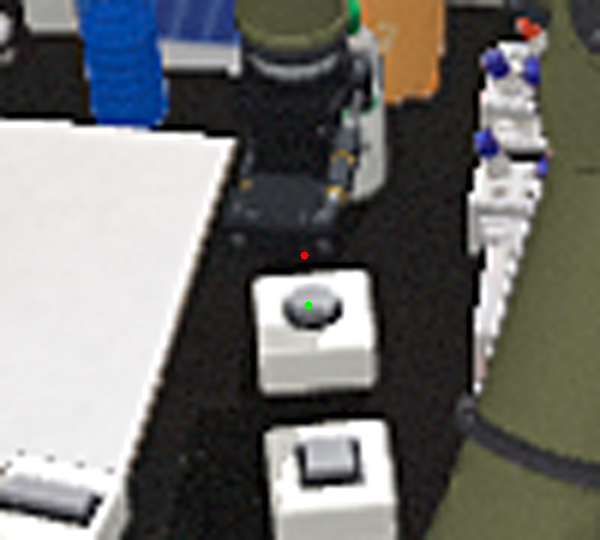

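View pics/r2top.png

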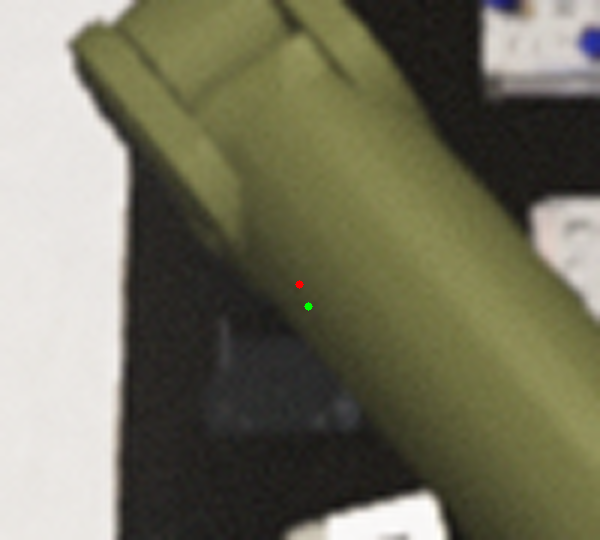

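```bash
python3 - <<'E'
from h import *
s=env.read_camera("side");t=env.read_camera("top")
print(ray(s,(252+360/6,147+195/6),0), ray(t,(289,122),0),ray(t,(289,122),.05))
E
```

```text
[0.8124 0.1561 0.    ] [0.8147 0.1754 0.    ] [0.7969 0.1718 0.05  ]
```

The bottle is about 0.79 m out at its nearest and the gripper ends at about 0.715 m, so it's clear. Pressing the round key.

```bash
python3 -m creep '[{"tx":-0.003,"ty":0,"tz":0.015,"rx":0,"ry":0,"rz":0},{"tx":0,"ty":0,"tz":0.015,"rx":0,"ry":0,"rz":0},{"tx":0,"ty":0,"tz":0.008,"rx":0,"ry":0,"rz":0},{"tx":0,"ty":0,"tz":0.004,"rx":0,"ry":0,"rz":0},{"tx":0,"ty":0,"tz":0,"rx":0,"ry":0,"rz":0}]'
python3 -m creep '[{"tx":0,"ty":0,"tz":0.003,"rx":0,"ry":0,"rz":0},{"tx":0,"ty":0,"tz":0.002,"rx":0,"ry":0,"rz":0},{"tx":0,"ty":0,"tz":0,"rx":0,"ry":0,"rz":0}]'
```

```text
time_s: 15.3
tool_pos: [0.618, 0.1628, 0.0872]
tool_rot: [-180.0, -0.0, 90.0]
force: [0.4, -0.2, -0.2]
grip_width: 0.0006
time_s: 15.68
tool_pos: [0.6186, 0.163, 0.0831]
tool_rot: [179.9, -0.0, 90.0]
force: [0.3, 0.2, 3.1]
grip_width: 0.0004
```

```bash
python3 -m creep '[{"tx":0,"ty":0,"tz":0.002,"rx":0,"ry":0,"rz":0},{"tx":0,"ty":0,"tz":0.001,"rx":0,"ry":0,"rz":0},{"tx":0,"ty":0,"tz":0,"rx":0,"ry":0,"rz":0}]'
```

```text
time_s: 16.05
tool_pos: [0.6186, 0.163, 0.0801]
tool_rot: [179.9, -0.0, 90.0]
force: [0.0, 1.7, 5.1]
grip_width: 0.0007
```

5.1 N at about 4.9 mm down. Raising, then one last look.

```bash
python3 -m creep '[{"tx":0,"ty":0,"tz":-0.01,"rx":0,"ry":0,"rz":0},{"tx":0,"ty":0,"tz":-0.04,"rx":0,"ry":0,"rz":0},{"tx":0,"ty":0,"tz":-0.04,"rx":0,"ry":0,"rz":0},{"tx":0,"ty":0,"tz":-0.04,"rx":0,"ry":0,"rz":0},{"tx":0,"ty":0,"tz":-0.03,"rx":0,"ry":0,"rz":0},{"tx":0,"ty":0,"tz":0,"rx":0,"ry":0,"rz":0},{"tx":0,"ty":0,"tz":0,"rx":0,"ry":0,"rz":0},{"tx":0,"ty":0,"tz":0,"rx":0,"ry":0,"rz":0}]'
python3 - <<'E'
from h import *
a=[env.read_camera(n)["pixels"][150:270,170:490,::-1] for n in("top","side")]
cv2.imwrite("pics/end.png",cv2.resize(np.vstack(a),None,fx=2.5,fy=2.5,interpolation=cv2.INTER_CUBIC))
E
```

```text
time_s: 17.05
tool_pos: [0.6175, 0.1621, 0.2379]
tool_rot: [-179.8, 0.1, 90.0]
force: [-0.1, -0.1, 1.0]
grip_width: 0.0003
```

View pics/end.png

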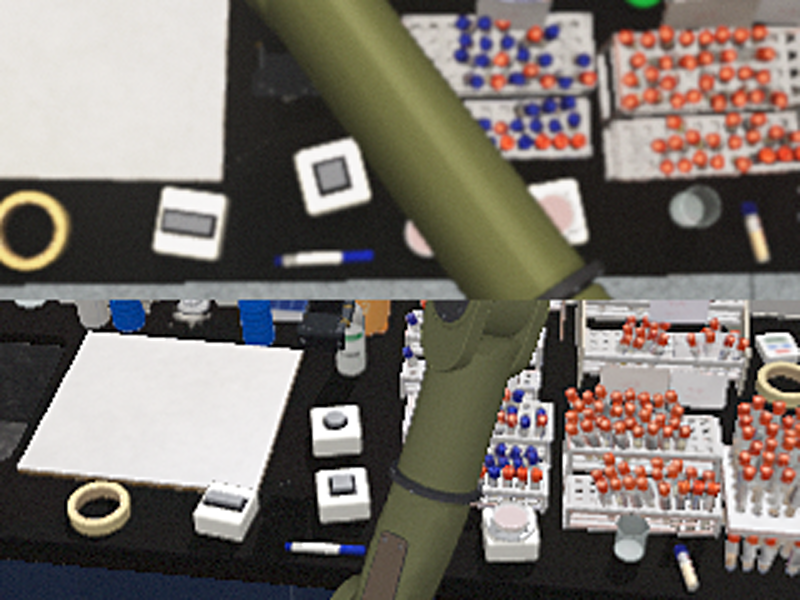

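The final picture shows the keys up (bar near (228,497), round near (336,420) in the lower half), the dish on its plate near (511,516), and the tape, marker, beaker and tube where they were. The arm is clear, so I'm handing in.

```bash
python3 -c "
from cell import env
print(env.sign_off())"
```

```text
the job is handed in; nothing more can be done
None
```

I pressed the bar key, tapped the dish lid and pressed the round key, in that order, and handed the job in at about 17 s; no verdict was reported. I lifted clear after each one, and the fingers stayed closed throughout.

| Step | Depth below rest height | Measured force |
|---|---|---|
| Bar key | about 4.6 mm | 5.2 N |
| Dish lid | about 4 mm | 4.4 to 5.4 N |
| Round key | about 4.9 mm | 5.1 N |

All three are past the 2.5 mm registering point and well under 20 N. The depths come from the arm's own position, because the key travel itself can't be read.

**Last checks:**
- **Keys and dish:** the final pictures show all three keys up and the dish flat between its pins.
- **Other things:** the tape, marker, beaker and lying tube look unmoved. The arm partly hid the spare dish in the last pictures, but I never moved near it.
- **Robot:** the tool was clear at 0.24 m height. The last force reading was 1.0 N with nothing touching, which is within the sensor noise I saw throughout.

**What failed or disagreed:**
- **Refused call:** the first move call was refused because its rows lacked some keys; nothing moved.
- **Side-camera masks:** these were unreliable, so I used the top-camera positions and corrected them by 2 to 4 mm by eye in the side view.

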